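# Fold up the three-panel table display

## Task

Pack up the folding display that stands on the map table. First fold the yellow end leaf in, flat against the inner face of the blue leaf, while the blue leaf still stands well open; then swing the two together against the white back panel and press them fully home, until the brass roller catch snaps and holds them shut. Press firmly but do not force it, and leave the other exhibits where they are.

Things in the scene. Friction and masses are not known exactly. Their poses are not given: they have to be found in the camera images.
- stand: Folding display, fixed to the table. Black plinth 150 x 100 x 12 mm and an upright white back panel 122 mm long (along the stand's x), 12 mm thick (y from -6 to +6 mm), top 150 mm above the table. Origin at table level under the centre of the back panel; z up; the leaves hang and fold on its -y side. When folded, the yellow leaf lies between the blue leaf and the back panel.
- mid_hinge (a point): Upright hinge axis of the blue leaf, 85 mm above the table (half-way up the leaf), at the stand's +x end: stand frame (63, -25) mm. Axes as the stand's.
- mid_leaf (a joint): Angle (rad) between the blue leaf and the back panel: 0 = shut parallel to it, about 1.57 = square to it, stop at 2.1. It grows counter-clockwise seen from above. Shut, the leaf runs from its hinge along the stand's -x; it is 10 mm thick with the hinge axis in its middle plane, from 6 to 118 mm from that axis, 20 to 150 mm above the table. The hinge is stiff (0.32 N m) and stays where it is left; it can creep a little while the yellow leaf is being pushed.
- end_hinge (a point): Upright hinge axis between blue and yellow leaf, 85 mm above the table: a steel barrel 14 mm across at the far edge of the blue leaf, 126 mm from the mid_hinge axis along the leaf and 6 mm towards the inner face (the face that turns to the back panel). In the axes of the blue leaf, which equal the stand's when shut, that is (-126, +6) mm from mid_hinge. The point's axes turn with the blue leaf.
- end_leaf (a joint): Angle (rad) between yellow and blue leaf: 0 = folded flat on the inner face of the blue leaf (2 mm gap), about 3.14 would be in line with it, stop at 2.7. It grows counter-clockwise seen from above. The hinge moves easily (0.07 N m) and stays where it is left.
- end_edge (a point): Free upright edge of the yellow leaf, half-way up (85 mm above the table), in its middle plane. In the yellow leaf's own axes (x from the end hinge to the free edge, z up) it lies 115 mm along x and 6 mm along y from the end hinge axis. The leaf is 10 mm thick, from 9 to 115 mm from its hinge, 20 to 150 mm above the table. Its +y face is the one to push to fold it; when folded, that face turns to the back panel.
- catch (a point): Brass roller 12 mm across, standing 24 to 64 mm above the table (point half-way up) at the stand's -x end, in a dark bracket 65 mm high; sprung, it gives way along the stand's -x. The barrel at the end of the blue leaf meets it when mid_leaf is about 0.18 and rides over it with about 10 N of push near the barrel; past it the leaf snaps to 0 against a solid stop and is held. More than 40 N on the display is forcing it.
- module_mid (a point): Bystander: dark controller box 70 x 100 x 85 mm, loose; its centre.
- card_mid (a point): Bystander: white card stand on a grey foot, 60 x 90 mm, 110 mm high, loose; point on its middle 50 mm up.
- hall_mid (a point): Bystander: white model hall with three round aluminium roofs, 80 x 120 x 46 mm, loose; its centre.

How it is judged:
By the outcome, as a careful person would: the job done as asked, in the order asked, and still so for the second after the job is handed in, with the robot touching nothing.
It also fails if it takes over 48 s, if anything falls off the work surface, if the arm or the gripper's body presses on something with over 40 N, if the wrist force passes 120 N, or if a joint passes its speed limit or range.

## Robot

A 6-joint arm with a two-finger parallel gripper is mounted at the origin on the work surface. World frame = base frame: x ahead of the robot, y to its left, z up, the work surface at z = 0. Lengths are in m, angles in degrees, forces in N, time in s.
With the tool pointing down it reaches from about 0.25 to 0.725 m from the base axis. Payload 9.7 kg.
Tool frame: the origin (TCP) lies midway between the tips of the shut fingers; the grasp point (between the pads) lies 19 mm behind it; z points along the fingers, x is the direction in which the jaws open and shut, and the axes are right-handed (so a half turn about z gives the same grasp; the last joint's range is limited). The gripper opens to 85 mm and grips with 20 to 120 N. Pads are 22 mm wide; open, the fingers measure 114 mm over their backs; the gripper's body (76 mm by 85 mm) begins 54 mm behind the grasp point. The pads swing forward as they close: fully open they stand 13 mm farther back than shut.
Start: joints at [63.656, 4.979, 10.078, 95.1, 0, 90], TCP at [0.244, 0.493, 0.231] pointing down, gripper open.
Joint ranges: [-179.16, 179.16], [-48.56, 103.87], [-65.8, 70.77], [-126.05, 130.52], [-82.76, 87.17], [-180, 180]. Speed limits (degrees/s): [127.2, 127.2, 147.25, 180, 180, 180].

## Interface

Orientations are given as [roll, pitch, yaw] about the fixed x, y, z axes, in that order (R = Rz(yaw) Ry(pitch) Rx(roll)).
In Python, from workcell import bot, optics gives the robot as it stands.
- The arm moves only by the shell command python3 -m creep 'ROWS' [FORCE]. ROWS is JSON, a list of rows, each a list of 7 numbers: the shift along the tool's x, y, z in m, then the turn, a rotation vector about the tool's x, y, z in rad, then the opening, from 0 (shut) to 1 (fully open). A call has 1 to 8 rows; each row is the pose to reach, as a shift and turn from the pose commanded when the call began, along the tool's axes at that moment; what a row does not reach only later rows make up. A row lasts 1/10 s, in which the tool goes at most 50 mm and 8.59 degrees, less where a joint would pass 70% of its speed; a pose out of reach is approached as far as the arm can. A call with a gripper value outside its range is refused whole. The fingers move at their own pace and stop on an object; FORCE is the grip in N (left out, the last holds). Time passes only in rows, so rows that repeat a pose let the fingers close. It gives the time, the measured TCP pose, the force and the opening at its end, in the units of the state.
- bot.get_obs(): the state, without advancing time (a new reading comes with each control period).
- optics.camera(name): name is "side" or "top" or "wrist"; returns the picture (480x640x3 uint8, red, green, blue); there is no depth.
- optics.camera_params(name): a dict with "camera_matrix" (3x3 intrinsics, pixels), "D" ([k1, k2, p1, p2, k3] as OpenCV has them; the pictures are not rectified), "R" (3x3) and "t" (3): a world point X has camera coordinates R X + t; the wrist camera has in their place "mount" (4x4, takes a point from camera to tool coordinates, whose origin is the TCP and whose axes are the tool frame's). Camera axes: x right, y down, z forward; pixel columns grow to the right and rows downward; lengths in m; the calibration is good to about 2 mm. A picture is of the moment at which its call begins: read the wrist's pose just before it. camera_params takes no time and is no camera call.
- bot.job_done(): hands the job in, once; it reports no verdict.
The state is a dict: "time": time; "q": joint angles; "qd": joint speeds; "joint_efforts": joint torques, N m; "ee_pos": TCP position; "tcp_rot": TCP orientation; "wrist_force": force on the tool from outside, world axes, zero at the start; "torque": the same for the moment, N m; "opening": finger opening in m.
Only numpy, scipy, OpenCV 4.12 (cv2) and the standard library are available. Lean on these libraries where they do the work, as an engineer would, in place of code of your own. Each camera call takes 0.05 s, during which the arm holds its last target.

## Working session

There is one attempt and no reset: what is moved stays moved. The work goes in short steps, Python scripts to look and compute and a shell command to move; the robot and the scene stay as the last step left them, time stands still between calls to the robot, and variables do not carry over. Pictures are saved under pics/ and viewed, and the job is handed in when it is done.

```bash
ls; mkdir -p pics; cat > h.py <<'E'
import numpy as np, cv2
from scipy.spatial.transform import Rotation as Ro
from workcell import bot, optics
def snap(cam,name):
    o=bot.get_obs(); im=optics.camera(cam); cv2.imwrite(f'pics/{name}.png',im[:,:,::-1]); return o,im
def cam(name,o=None):
    p=optics.camera_params(name); K=np.array(p['camera_matrix']);D=np.array(p['D'],float)
    if 'mount' in p:
        M=np.array(p['mount']); o=o or bot.get_obs()
        T=np.eye(4);T[:3,:3]=Ro.from_euler('xyz',o['tcp_rot'],degrees=True).as_matrix();T[:3,3]=o['ee_pos']
        W=T@M; R=W[:3,:3].T; t=-R@W[:3,3]
    else: R=np.array(p['R']);t=np.array(p['t'])
    return K,D,R,t
def ray(c,uv):
    K,D,R,t=c; n=cv2.undistortPoints(np.array([[uv]],float),K,D)[0,0]
    d=R.T@np.array([n[0],n[1],1]); return -R.T@t,d/np.linalg.norm(d)
def onz(c,uv,z):
    o,d=ray(c,uv); return o+d*(z-o[2])/d[2]
def proj(c,X):
    K,D,R,t=c; return cv2.projectPoints(np.array(X,float).reshape(-1,1,3),cv2.Rodrigues(R)[0],np.array(t,float),K,D)[0][:,0]
E
python3 - <<'E'
from h import *
print(bot.get_obs())
for n in('side','top','wrist'):
    o,im=snap(n,n+'0'); c=cam(n,o); print(n,-c[2].T@c[3],c[2][2])
E
```

```text
pics
{'time': 0.0, 'q': array([ 6.36573441e+01,  5.00994793e+00,  1.00339565e+01,  9.51012231e+01,
       -1.36826678e-03,  8.99998013e+01]), 'qd': array([-0.01057631,  0.09545675, -0.02192715,  0.02232574, -0.09322683,
        0.10159964]), 'joint_efforts': array([-6.41865408e-04, -5.20385456e+01,  4.64802146e+01,  1.61797414e-02,
        9.26259372e-05,  8.05700093e-07]), 'ee_pos': array([0.24395296, 0.49266221, 0.23058969]), 'tcp_rot': array([1.79998632e+02, 7.72145414e-02, 6.36575428e+01]), 'wrist_force': array([ 1.14384777, -0.31899471,  0.30215831]), 'torque': array([ 0.02237183, -0.09562148,  0.03098763]), 'opening': 0.0853313561772886}
side [ 0.0230167  -0.66742762  0.5951287 ] [ 0.52014945  0.69163381 -0.50108604]
top [0.30716554 0.01577514 1.33135986] [ 0.1655006  -0.01323981 -0.98612081]
wrist [0.16960349 0.52942066 0.37390483] [ 0.28801869 -0.14388795 -0.94675313]
```

View pics/top0.png

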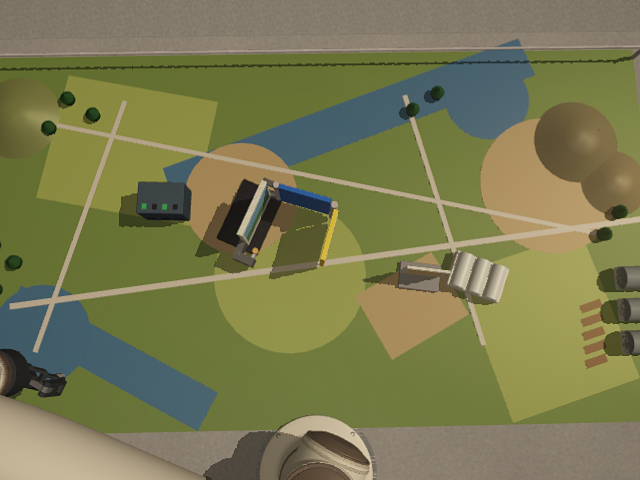

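View pics/side0.png

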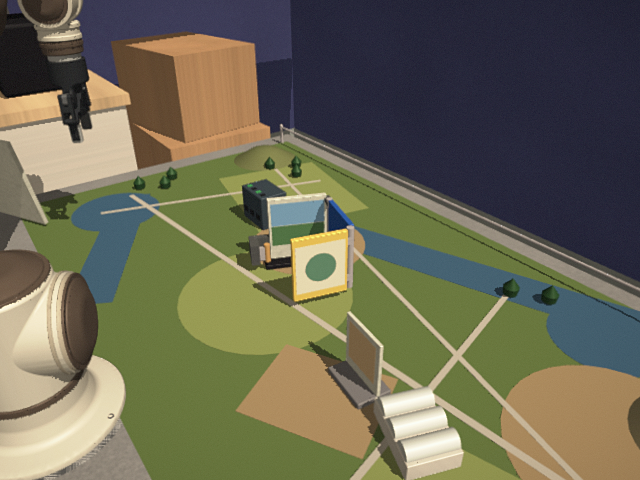

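View pics/wrist0.png

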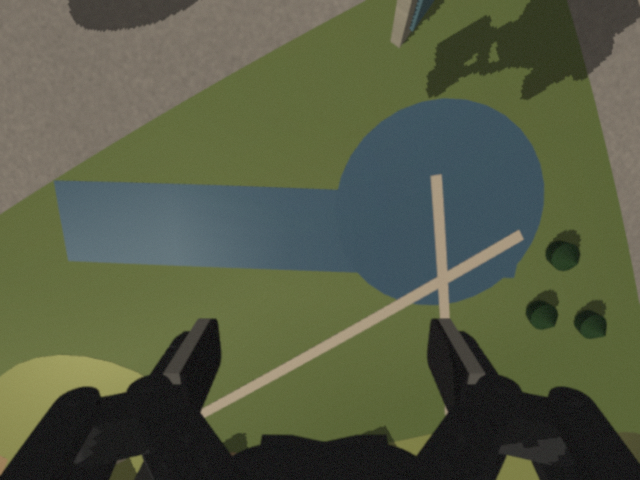

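Top view: white panel from about (267,182) to (240,240), blue leaf from (275,186) to (335,205), yellow leaf from (335,207) to (322,265). The controller is at (163,201), the card at (425,275) and the hall at (478,278). I'll zoom in on the top view and measure.

```bash
python3 - <<'E'
from h import *
im=cv2.imread('pics/top0.png'); c=cam('top')
z=cv2.resize(im[165:285,215:355],None,fx=5.5,fy=5,interpolation=cv2.INTER_CUBIC); z=cv2.resize(im[165:280,220:350],None,fx=5,fy=5,interpolation=cv2.INTER_CUBIC);cv2.imwrite('pics/top0z.png',z)
hsv=cv2.cvtColor(im,cv2.COLOR_BGR2HSV)
def comp(m,n):
    m=m.astype(np.uint8); roi=np.zeros_like(m); roi[170:280,225:350]=1; m=m*roi
    cs,_=cv2.findContours(m,cv2.RETR_EXTERNAL,cv2.CHAIN_APPROX_NONE); k=max(cs,key=cv2.contourArea)
    b=cv2.boxPoints(cv2.minAreaRect(k)); print(n,cv2.contourArea(k),b.round(1).tolist()); 
    for p in b: print('   ',onz(c,p,.15).round(4))
H,S,V=hsv[...,0],hsv[...,1],hsv[...,2]
comp((H>18)&(H<30)&(S>150)&(V>150),'yellow')
comp((H>100)&(H<130)&(S>170)&(V>70),'blue')
comp((S<60)&(V>150),'white')
E
```

```text
yellow 204.5 [[319.6000061035156, 258.79998779296875], [333.29998779296875, 208.5], [338.29998779296875, 209.89999389648438], [324.6000061035156, 260.20001220703125]]
    [ 0.4404 -0.0134  0.15  ]
    [ 0.5422 -0.0433  0.15  ]
    [ 0.5392 -0.0533  0.15  ]
    [ 0.4375 -0.0233  0.15  ]
blue 147.5 [[278.1000061035156, 188.1999969482422], [279.20001220703125, 184.1999969482422], [330.79998779296875, 198.1999969482422], [329.70001220703125, 202.3000030517578]]
    [0.5863 0.068  0.15  ]
    [0.5947 0.0657 0.15  ]
    [ 0.5637 -0.0387  0.15  ]
    [ 0.5553 -0.0362  0.15  ]
white 283.5 [[236.6999969482422, 233.0], [261.5, 179.3000030517578], [266.79998779296875, 181.8000030517578], [242.0, 235.5]]
    [0.4954 0.1521 0.15  ]
    [0.6055 0.1018 0.15  ]
    [0.6002 0.0909 0.15  ]
    [0.4903 0.1414 0.15  ]
```

View pics/top0z.png

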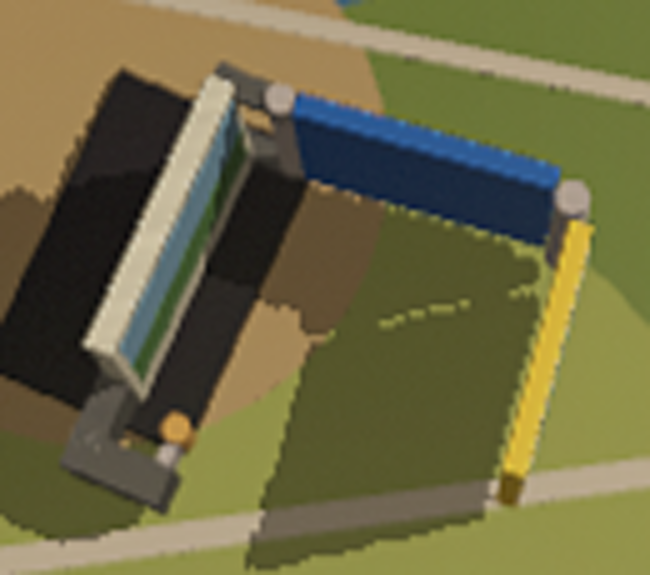

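```bash
python3 - <<'E'
from h import *
c=cam('top'); cs=cam('side')
P={n:onz(c,p,.15)[:2] for n,p in dict(midbar=(276.2,184.6),endbar=(334.4,204.2),edge=(322.3,260.5),roll=(255,250.5)).items()}
for k,v in P.items(): print(k,v.round(4))
print('roll z.064',onz(c,(255.2,251),.064).round(4))
print('dist',np.linalg.norm(P['midbar']-P['endbar']))
C=np.array([.5479,.1215]);a=np.deg2rad(-24.6);X=np.array([np.cos(a),np.sin(a)]);Y=np.array([-X[1],X[0]])
print('mid pred',C+.063*X-.025*Y,'roll?',C-.075*X-.019*Y)
M=P['midbar']; d=P['endbar']-M; print('line ang',np.degrees(np.arctan2(d[1],d[0]))%360, 'offset ang',np.degrees(np.arctan2(6,126)))
e=P['edge']-P['endbar'];print('edge',np.linalg.norm(e),np.degrees(np.arctan2(e[1],e[0]))%360)
for n,p in dict(card1=(400,265),card2=(440,290),hall=(478,278),mod=(163,195)).items(): print(n,onz(c,p,.05).round(3))
for n,v in P.items(): print(n,proj(cs,[*v,.15]).round(1))
im=cv2.imread('pics/side0.png');cv2.imwrite('pics/side0z.png',cv2.resize(im[180:310,230:380],None,fx=4.5,fy=4.5,interpolation=cv2.INTER_CUBIC))
E
```

```text
midbar [0.5939 0.0718]
endbar [ 0.5511 -0.0457]
edge [ 0.4369 -0.0187]
roll [0.4594 0.1154]
roll z.064 [0.4694 0.1223 0.064 ]
dist 0.12512410104198737
mid pred [0.59477486 0.07254341] roll? [0.47179796 0.13544557]
line ang 250.0115077900881 offset ang 2.7263109939062655
edge 0.11738897598838434 166.6715856390137
card1 [ 0.435 -0.19   0.05 ]
card2 [ 0.38  -0.274  0.05 ]
hall [ 0.404 -0.357  0.05 ]
mod [0.599 0.326 0.05 ]
midbar [[330.  197.8]]
endbar [[350.9 226.1]]
edge [[290.3 239.3]]
roll [[261.6 208.3]]
```

View pics/side0z.png

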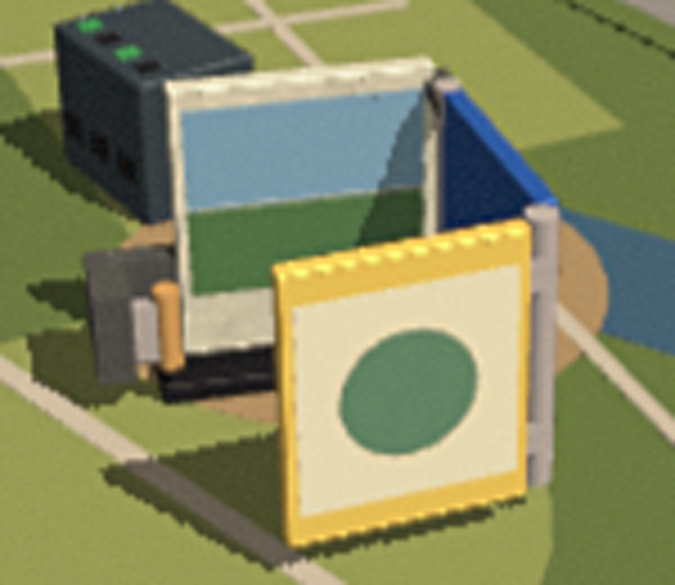

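Top and side views agree: the end barrel projects to within about 1 px in the side picture. Stand yaw is about -24.6°, mid_leaf about 97° and end_leaf about 91°. Next I'll write a helper for shifts.

```bash
cat >> h.py <<'E'
def to(*targets):
    o=bot.get_obs(); R=Ro.from_euler('xyz',o['tcp_rot'],degrees=True)
    print('t',round(o['time'],2),'at',np.round(o['ee_pos'],4),np.round(o['tcp_rot'],1),'F',np.round(o['wrist_force'],1))
    for (x,y,z,yaw) in targets:
        s=R.inv().apply(np.array([x,y,z])-o['ee_pos']); w=(R.inv()*Ro.from_euler('xyz',[180,0,yaw],degrees=True)).as_rotvec()
        print([round(float(v),4) for v in (*s,*w)])
H0=np.array([.5515,-.046])
def ypos(leafdeg,r,clear,z=.095,H=H0):
    a=np.deg2rad(leafdeg);x=np.array([np.cos(a),np.sin(a)]);y=np.array([-x[1],x[0]])
    p=H+r*x+(.022+clear)*y; return (p[0],p[1],z,leafdeg)
E
python3 -c "
from h import *
p=ypos(163.7,.095,.02); print(p)
to((p[0],p[1],.231,130),(p[0],p[1],.231,163.7))"
```

```text
(np.float64(0.44853049548768414), np.float64(-0.05964848491548298), 0.095, 163.7)
t 0.15 at [0.244  0.4927 0.2308] [1.80e+02 1.00e-01 6.37e+01] F [-0.5 -0.5 -0.2]
[-0.4042, 0.4284, 0.0002, -0.0005, 0.0009, -1.158]
[-0.4042, 0.4284, 0.0002, -0.0008, 0.0007, -1.7461]
```

```bash
python3 -m creep '[[-0.404,0.428,0,0,0,-1.16,0],[-0.404,0.428,0,0,0,-1.16,0],[-0.404,0.428,0,0,0,-1.16,0],[-0.404,0.428,0,0,0,-1.16,0],[-0.404,0.428,0,0,0,-1.16,0],[-0.404,0.428,0,0,0,-1.16,0],[-0.404,0.428,0,0,0,-1.16,0],[-0.404,0.428,0,0,0,-1.16,0]]' 60
python3 -c "
from h import *
p=ypos(163.7,.095,.02)
to((p[0],p[1],.231,163.7))"
```

```text
time: 0.95
ee_pos: [0.3688, 0.1597, 0.2314]
tcp_rot: [180.0, 0.0, 124.7]
wrist_force: [0.8, 0.6, -0.5]
opening: -0.0
t 0.95 at [0.3688 0.1597 0.2314] [180.    0.  124.7] F [ 0.8  0.6 -0.5]
[-0.2257, -0.0594, 0.0004, 0.0002, 0.0002, -0.6802]
```

```bash
python3 -m creep '[[-0.226,-0.059,0,0,0,-0.68,0],[-0.226,-0.059,0,0,0,-0.68,0],[-0.226,-0.059,0,0,0,-0.68,0],[-0.226,-0.059,0,0,0,-0.68,0],[-0.226,-0.059,0,0,0,-0.68,0],[-0.226,-0.059,0,0,0,-0.68,0],[-0.226,-0.059,0,0,0,-0.68,0],[-0.226,-0.059,0,0,0,-0.68,0]]'
python3 -c "
from h import *
p=ypos(163.7,.095,.02)
to(p)
snap('wrist','w1');snap('top','t1')"
```

```text
time: 1.75
ee_pos: [0.4476, -0.0588, 0.2311]
tcp_rot: [180.0, -0.1, 163.2]
wrist_force: [0.1, -0.3, 0.2]
opening: -0.0001
t 1.75 at [ 0.4476 -0.0588  0.2311] [ 1.800e+02 -1.000e-01  1.632e+02] F [ 0.1 -0.3  0.2]
[-0.0013, -0.0005, 0.1361, 0.0001, -0.001, -0.0079]
```

View pics/w1.png

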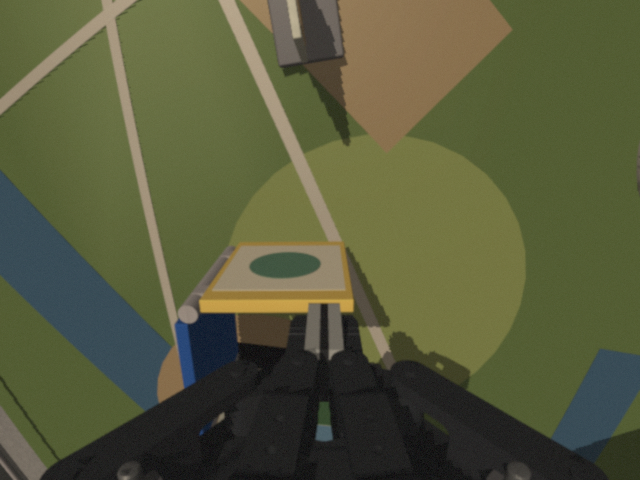

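The wrist view shows the yellow leaf's outer face: barrel top at (188,314), outer free-edge top corner at (353,299), fingertips at (325,305) and still above the leaf. I'll check these by rays.

```bash
python3 -c "
from h import *
c=cam('wrist')
for p in [(188,314),(353,299),(202,302),(353,311)]: print(p,onz(c,p,.15).round(4))
p=ypos(163.7,.095,.02); print(proj(c,[p[:3],ypos(163.7,.095,-.022,.15)[:3],ypos(163.7,.115,-.011,.15)[:3],[*H0,.15]]))
"
```

```text
(188, 314) [ 0.5501 -0.0443  0.15  ]
(353, 299) [ 0.437  -0.0231  0.15  ]
(202, 302) [ 0.5369 -0.0502  0.15  ]
(353, 311) [ 0.4394 -0.0142  0.15  ]
[[321.70050312 231.34029088]
 [321.70723133 312.37319882]
 [351.06486379 297.84662161]
 [185.16490502 312.38216565]]
```

The ray points agree within 2 mm, so I'll go down.

```bash
python3 -m creep '[[-0.001,0,0.05,0,0,-0.008,0],[-0.001,0,0.1,0,0,-0.008,0],[-0.001,0,0.136,0,0,-0.008,0],[-0.001,0,0.136,0,0,-0.008,0]]'
python3 -c "
from h import *
to(*[ypos(163.7-a,.095,0.003) for a in (0,8,16,24,32,40,48,56)])"
```

```text
time: 2.25
ee_pos: [0.4457, -0.0573, 0.0911]
tcp_rot: [-179.9, -0.4, 163.9]
wrist_force: [-0.4, 0.5, 1.0]
opening: 0.0001
t 2.25 at [ 0.4457 -0.0573  0.0911] [-179.9   -0.4  163.9] F [-0.4  0.5  1. ]
[-0.0034, 0.0155, -0.004, -0.0011, -0.0074, 0.004]
[-0.0009, 0.029, -0.004, -0.0016, -0.0073, 0.1436]
[-0.0003, 0.0427, -0.004, -0.0021, -0.0072, 0.2832]
[-0.0016, 0.0563, -0.004, -0.0026, -0.007, 0.4229]
[-0.0048, 0.0697, -0.0041, -0.0031, -0.0069, 0.5625]
[-0.0098, 0.0824, -0.0041, -0.0036, -0.0067, 0.7021]
[-0.0165, 0.0943, -0.0042, -0.0041, -0.0065, 0.8417]
[-0.0249, 0.1052, -0.0042, -0.0046, -0.0063, 0.9814]
```

```bash
python3 -m creep '[[-0.003,0.009,-0.002,0,0,0,0],[-0.003,0.0155,-0.004,0,0,0.004,0],[-0.002,0.022,-0.004,0,0,0.074,0],[-0.001,0.029,-0.004,0,0,0.144,0],[-0.0005,0.036,-0.004,0,0,0.213,0],[0,0.043,-0.004,0,0,0.283,0],[-0.001,0.0495,-0.004,0,0,0.353,0],[-0.0015,0.056,-0.004,0,0,0.423,0]]'
python3 -c "
from h import *
to(*[ypos(163.7-a,.095,0.002) for a in (28,32,36,40,44,48,52,56)])
snap('top','t2');snap('side','s2')"
```

```text
time: 3.05
ee_pos: [0.4673, -0.0045, 0.1023]
tcp_rot: [179.9, 0.2, 139.5]
wrist_force: [0.2, -1.0, 0.1]
opening: 0.0001
t 3.05 at [ 0.4673 -0.0045  0.1023] [179.9   0.2 139.5] F [ 0.2 -1.   0.1]
[0.0054, 0.0054, 0.0073, 0.0024, 0.0029, 0.0657]
[0.0064, 0.0122, 0.0073, 0.0025, 0.0029, 0.1356]
[0.007, 0.019, 0.0073, 0.0026, 0.0028, 0.2054]
[0.007, 0.0259, 0.0073, 0.0027, 0.0027, 0.2752]
[0.0066, 0.0327, 0.0073, 0.0028, 0.0026, 0.345]
[0.0057, 0.0395, 0.0073, 0.0029, 0.0025, 0.4148]
[0.0043, 0.0462, 0.0074, 0.003, 0.0024, 0.4846]
[0.0025, 0.0527, 0.0074, 0.0031, 0.0023, 0.5544]
```

View pics/t2.png

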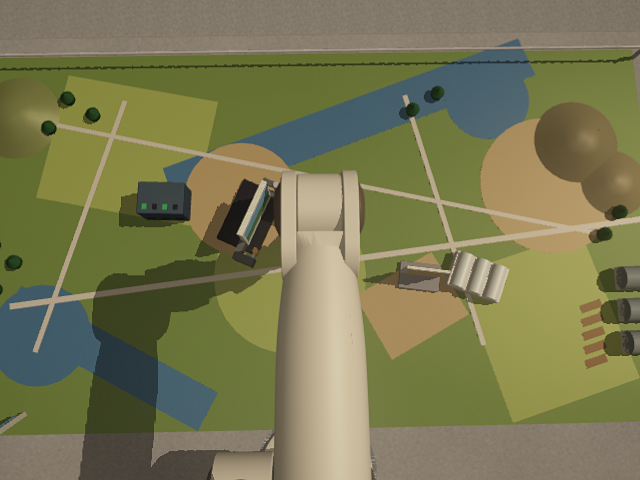

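View pics/s2.png

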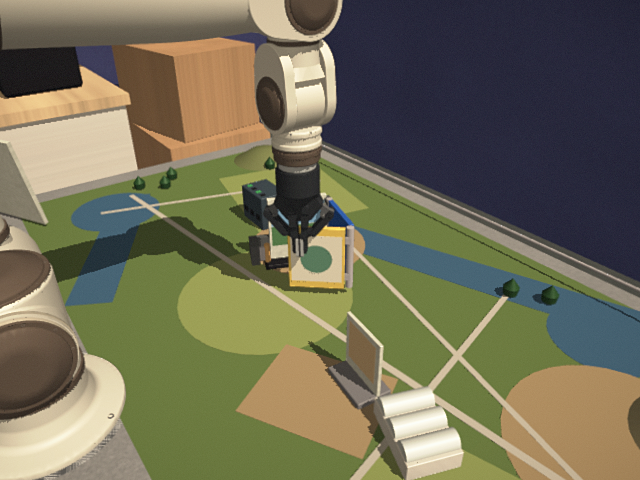

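Side view: the fingertips press the yellow leaf's outer face at about (300,245) and the leaf is swinging in. The top view is hidden by the arm. The measured pose lags the command, so I'll re-read after settling.

```bash
python3 -c "
from h import *
to(*[ypos(163.7-a,.095,0.002) for a in (28,32,36,40,44,48,52,56)])"
```

```text
t 3.15 at [ 0.4673 -0.0043  0.1019] [179.9   0.2 139.6] F [-0.5 -0.  -0.4]
[0.0053, 0.0053, 0.0069, 0.0025, 0.0026, 0.0684]
[0.0063, 0.0121, 0.0069, 0.0026, 0.0025, 0.1382]
[0.0068, 0.0189, 0.007, 0.0027, 0.0024, 0.208]
[0.0068, 0.0257, 0.007, 0.0028, 0.0023, 0.2779]
[0.0063, 0.0325, 0.007, 0.0029, 0.0022, 0.3477]
[0.0054, 0.0393, 0.007, 0.003, 0.0021, 0.4175]
[0.004, 0.046, 0.007, 0.003, 0.002, 0.4873]
[0.0022, 0.0526, 0.0071, 0.0031, 0.0019, 0.5571]
```

```bash
python3 -m creep '[[0.005,0.005,0.004,0,0,0.068,0],[0.006,0.012,0.006,0,0,0.138,0],[0.007,0.019,0.006,0,0,0.208,0],[0.007,0.026,0.006,0,0,0.278,0],[0.006,0.0325,0.006,0,0,0.348,0],[0.0055,0.039,0.006,0,0,0.418,0],[0.004,0.046,0.006,0,0,0.487,0],[0.002,0.0525,0.006,0,0,0.557,0]]'
python3 -c "
from h import *
snap('wrist','w3');snap('side','s3')
to(*[ypos(163.7-a,.095,0.002) for a in (60,64,68,72,76,80,84,88)])
"
```

```text
time: 3.95
ee_pos: [0.499, 0.0364, 0.095]
tcp_rot: [179.9, 0.0, 107.7]
wrist_force: [-1.8, -0.3, 0.2]
opening: 0.0002
t 4.05 at [0.4993 0.0365 0.0948] [179.9   0.  107.8] F [-0.4  0.2 -0. ]
[0.002, 0.0073, -0.0002, 0.0019, 0.0003, 0.0712]
[0.003, 0.0141, -0.0002, 0.0019, 0.0002, 0.141]
[0.0035, 0.0209, -0.0002, 0.0019, 0.0002, 0.2109]
[0.0035, 0.0278, -0.0001, 0.0019, 0.0001, 0.2807]
[0.003, 0.0346, -0.0001, 0.0019, 0.0, 0.3505]
[0.0021, 0.0414, -0.0001, 0.0019, -0.0, 0.4203]
[0.0007, 0.0481, -0.0001, 0.0019, -0.0001, 0.4901]
[-0.0012, 0.0546, -0.0001, 0.0019, -0.0002, 0.5599]
```

View pics/w3.png

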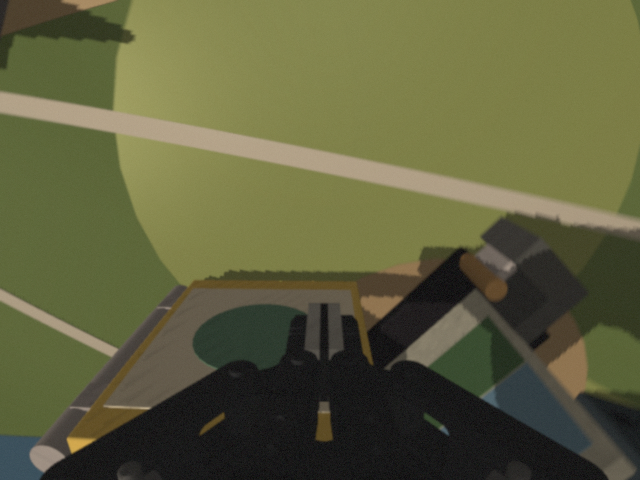

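Wrist view: the tips sit flat on the yellow face at (325,320), with the barrel top at (45,458) and the catch roller at (485,275). I'll check that the barrel hasn't crept.

```bash
python3 -c "
from h import *
c=cam('wrist')
print(onz(c,(45,458),.15))"
python3 -m creep '[[0.002,0.007,0,0,0,0.071,0],[0.003,0.014,0,0,0,0.141,0],[0.0035,0.021,0,0,0,0.21,0],[0.0035,0.028,0,0,0,0.28,0],[0.003,0.0345,0,0,0,0.35,0],[0.002,0.041,0,0,0,0.42,0],[0.002,0.041,0,0,0,0.42,0]]'
python3 -c "
from h import *
snap('wrist','w4')
c=cam('wrist');print(proj(c,[*H0,.15]))
to(*[ypos(163.7-a,.095,0.001) for a in (82,84,86,88,90,91,92,93)])
"
```

```text
[ 0.55067041 -0.04763913  0.15      ]
time: 4.75
ee_pos: [0.5374, 0.0504, 0.0943]
tcp_rot: [179.9, -0.0, 83.8]
wrist_force: [-0.7, 0.3, -0.3]
opening: 0.0001
[[ 49.29388081 462.94355062]]
t 4.8 at [0.537  0.0503 0.0941] [180.   -0.   83.9] F [0.1 0.1 0.4]
[0.0016, 0.0053, -0.0009, 0.0008, -0.0001, 0.0378]
[0.0022, 0.0087, -0.0009, 0.0008, -0.0001, 0.0727]
[0.0028, 0.0121, -0.0009, 0.0008, -0.0002, 0.1076]
[0.0031, 0.0154, -0.0009, 0.0008, -0.0002, 0.1425]
[0.0034, 0.0188, -0.0008, 0.0008, -0.0002, 0.1774]
[0.0035, 0.0206, -0.0008, 0.0008, -0.0002, 0.1949]
[0.0035, 0.0223, -0.0008, 0.0008, -0.0002, 0.2123]
[0.0036, 0.024, -0.0008, 0.0008, -0.0002, 0.2298]
```

View pics/w4.png

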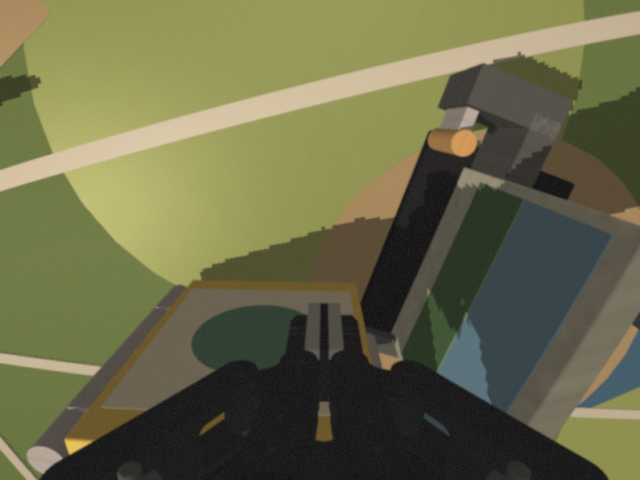

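The barrel is at (45,459) against a predicted (49,463), so blue hasn't crept. I'll finish the last degrees slowly.

```bash
python3 -m creep '[[0.0016,0.005,0,0,0,0.038,0],[0.002,0.0087,0,0,0,0.073,0],[0.003,0.012,0,0,0,0.108,0],[0.003,0.0154,0,0,0,0.142,0],[0.0034,0.0188,0,0,0,0.177,0],[0.0035,0.0206,0,0,0,0.195,0],[0.0035,0.0206,0,0,0,0.195,0]]'
python3 -c "
from h import *
snap('wrist','w5')
c=cam('wrist');print(proj(c,[*H0,.15]))
to(*[ypos(163.7-91,.095,c) for c in (0.001,0,-.001,-.002,-.003)])
"
```

```text
time: 5.5
ee_pos: [0.5558, 0.0518, 0.0936]
tcp_rot: [-179.8, 0.0, 72.7]
wrist_force: [-10.1, 2.8, 2.2]
opening: -0.0001
[[ 46.75339253 464.43080487]]
t 5.55 at [0.5558 0.0519 0.0936] [-179.8    0.    72.7] F [-9.1  2.1  1.7]
[0.0003, 0.002, -0.0014, -0.0032, 0.0001, 0.0]
[0.0003, 0.003, -0.0014, -0.0032, 0.0001, 0.0]
[0.0003, 0.004, -0.0014, -0.0032, 0.0001, 0.0]
[0.0003, 0.005, -0.0014, -0.0032, 0.0001, 0.0]
[0.0003, 0.006, -0.0014, -0.0032, 0.0001, 0.0]
```

View pics/w5.png

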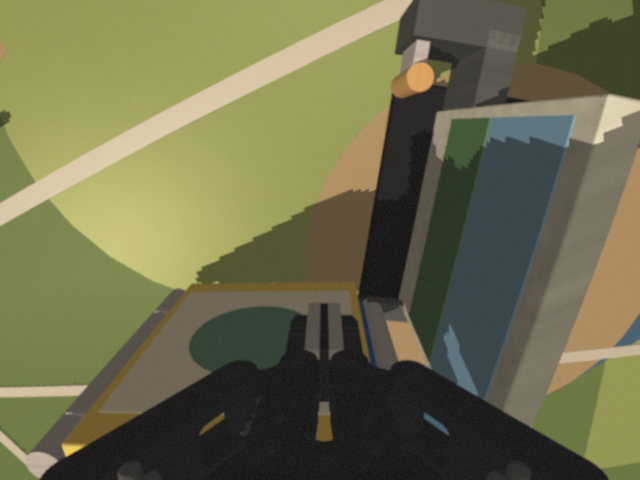

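Contact made at about 9 N and the leaf looks flat. I'll back off 25 mm, rise, and look.

```bash
python3 -m creep '[[0,-0.01,0,0,0,0,0],[0,-0.025,0,0,0,0,0],[0,-0.025,-0.03,0,0,0,0],[0,-0.025,-0.08,0,0,0,0],[0,-0.025,-0.12,0,0,0,0],[0,-0.025,-0.12,0,0,0,0]]'
python3 -c "
from h import *
snap('wrist','w6');snap('side','s6')
to()
im=cv2.imread('pics/s6.png');cv2.imwrite('pics/s6z.png',cv2.resize(im[150:310,230:380],None,fx=3.7,fy=3.7,interpolation=cv2.INTER_CUBIC))
"
```

```text
time: 6.15
ee_pos: [0.535, 0.0592, 0.2201]
tcp_rot: [179.5, -0.2, 72.6]
wrist_force: [0.2, -0.0, 0.2]
opening: -0.0003
t 6.25 at [0.5339 0.0591 0.2147] [ 1.798e+02 -1.000e-01  7.260e+01] F [-0.5 -0.5 -0.9]
```

View pics/w6.png

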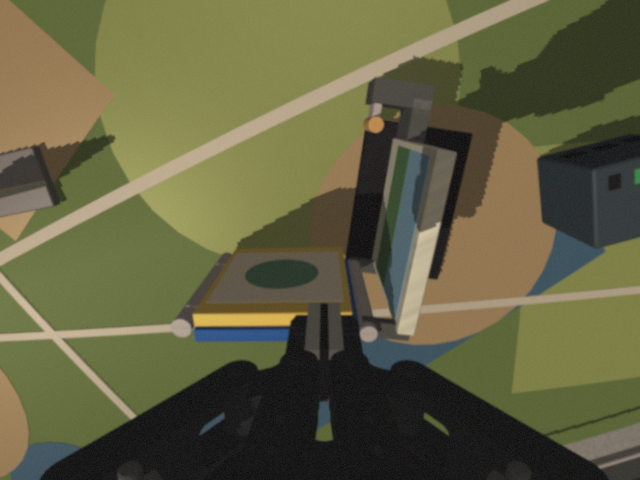

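View pics/s6z.png

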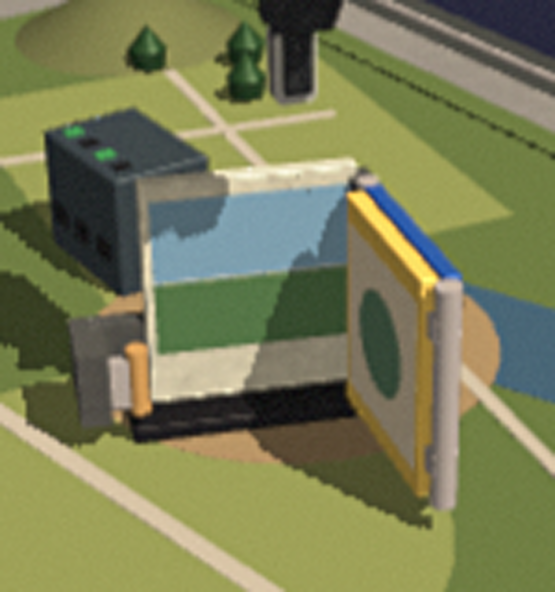

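Yellow lies flat and parallel on blue: wrist view barrels at (181,328) and (369,333), yellow and blue strips parallel at rows 320 and 334. I'll measure blue's angle and plan the closing.

```bash
cat >> h.py <<'E'
M0=np.array([.5945,.0722]); SH=155.4
def bpos(ang,r,clear,z=.093):
    a=np.deg2rad(SH+ang);x=np.array([np.cos(a),np.sin(a)]);y=np.array([-x[1],x[0]])
    p=M0+r*x+(.016+clear)*y; return (float(p[0]),float(p[1]),z,SH+ang-180)
E
python3 -c "
from h import *
c=cam('wrist')
m=onz(c,(369,333),.15);e=onz(c,(181,328),.15);print(m,e)
d=(e-m)[:2];print(np.linalg.norm(d),np.degrees(np.arctan2(d[1],d[0]))%360+2.73-SH)
p=bpos(97.3,.103,.02);print(p)
to((p[0],p[1],.215,p[3]),p)
"
```

```text
[0.58762192 0.07304195 0.15      ] [ 0.54767423 -0.04348255  0.15      ]
0.12318188904630842 98.40692414294904
(0.5982417767520888, -0.03684585781558843, 0.093, 72.69999999999999)
t 6.25 at [0.5339 0.0591 0.2147] [ 1.798e+02 -1.000e-01  7.260e+01] F [-0.5 -0.5 -0.9]
[-0.0722, 0.0901, -0.0001, 0.0026, -0.001, -0.0023]
[-0.0724, 0.0898, 0.1219, 0.0026, -0.001, -0.0023]
```

```bash
python3 -m creep '[[-0.036,0.045,0,0,0,0,0],[-0.072,0.09,0,0,0,0,0],[-0.072,0.09,0,0,0,0,0],[-0.072,0.092,0.03,0,0,0,0],[-0.072,0.092,0.07,0,0,0,0],[-0.072,0.092,0.105,0,0,0,0],[-0.072,0.092,0.12,0,0,0,0],[-0.072,0.092,0.12,0,0,0,0]]'
python3 -c "
from h import *
snap('wrist','w7')
to(*[bpos(97.3-a,.103,.002) for a in (0,4,8,12,16,20,24)])
"
```

```text
time: 7.05
ee_pos: [0.5979, -0.037, 0.0907]
tcp_rot: [-179.7, 0.1, 72.5]
wrist_force: [0.3, 1.1, 0.8]
opening: 0.0003
t 7.1 at [ 0.5991 -0.0371  0.0931] [-179.9    0.    72.5] F [0.6 0.1 0.4]
[-0.0001, -0.0189, 0.0002, -0.0016, 0.0004, -0.0035]
[-0.0011, -0.0261, 0.0002, -0.0015, 0.0004, 0.0663]
[-0.0016, -0.0334, 0.0002, -0.0015, 0.0005, 0.1361]
[-0.0016, -0.0407, 0.0002, -0.0015, 0.0005, 0.206]
[-0.0011, -0.048, 0.0002, -0.0015, 0.0006, 0.2758]
[-0.0001, -0.0552, 0.0002, -0.0015, 0.0006, 0.3456]
[0.0014, -0.0623, 0.0002, -0.0015, 0.0007, 0.4154]
```

View pics/w7.png

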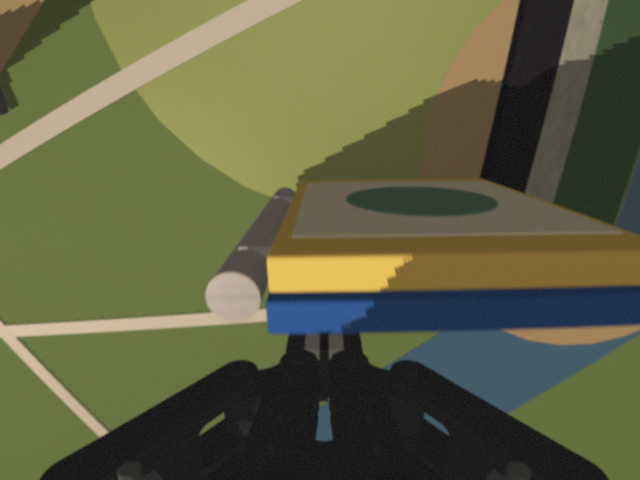

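The wrist view confirms yellow flat on blue with parallel edges, and the fingers at (325,345) behind blue's outer face, inside its free edge (column 268). Now I'll swing it.

```bash
python3 -m creep '[[0,-0.01,0,0,0,0,0],[0,-0.018,0,0,0,0,0],[-0.001,-0.026,0,0,0,0.066,0],[-0.0015,-0.033,0,0,0,0.136,0],[-0.0015,-0.0405,0,0,0,0.206,0],[-0.001,-0.048,0,0,0,0.276,0],[0,-0.055,0,0,0,0.346,0],[0.0015,-0.062,0,0,0,0.415,0]]'
python3 -c "
from h import *
snap('side','s8')
to(*[bpos(97.3-a,.103,.001) for a in (28,32,36,40,44,48,52,56)])
"
```

```text
time: 7.9
ee_pos: [0.5413, -0.0174, 0.0953]
tcp_rot: [179.8, -0.1, 48.5]
wrist_force: [2.2, -2.5, -0.6]
opening: 0.0001
t 7.95 at [ 0.5405 -0.0169  0.0953] [ 1.799e+02 -1.000e-01  4.830e+01] F [0.5 0.3 0.2]
[-0.0014, -0.0085, 0.0023, 0.0023, -0.0015, 0.0629]
[-0.0019, -0.0158, 0.0023, 0.0022, -0.0016, 0.1327]
[-0.0019, -0.023, 0.0023, 0.0022, -0.0016, 0.2025]
[-0.0014, -0.0303, 0.0022, 0.0021, -0.0017, 0.2723]
[-0.0003, -0.0375, 0.0022, 0.0021, -0.0018, 0.3421]
[0.0012, -0.0446, 0.0022, 0.002, -0.0019, 0.4119]
[0.0033, -0.0516, 0.0022, 0.0019, -0.0019, 0.4817]
[0.0058, -0.0585, 0.0022, 0.0019, -0.002, 0.5516]
```

View pics/s8.png

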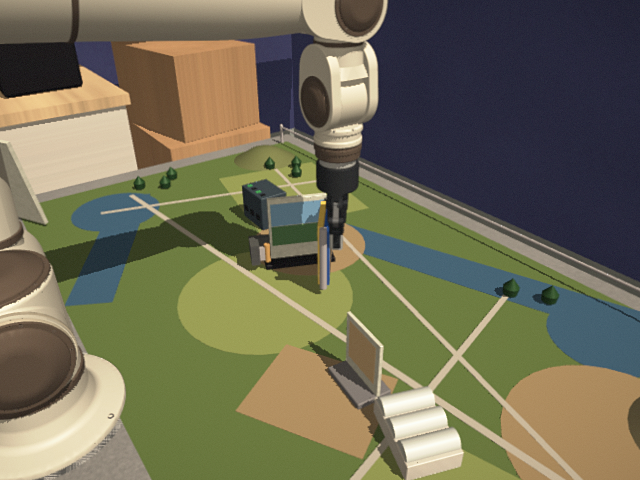

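Side view: the pair swings in together (edge-on at (323,240)) with the finger at (337,235) behind it. Continuing.

```bash
python3 -m creep '[[-0.0014,-0.0085,0,0,0,0.063,0],[-0.002,-0.016,0.001,0,0,0.133,0],[-0.002,-0.023,0.002,0,0,0.202,0],[-0.0014,-0.03,0.002,0,0,0.272,0],[0,-0.0375,0.002,0,0,0.342,0],[0.001,-0.0445,0.002,0,0,0.412,0],[0.003,-0.0515,0.002,0,0,0.482,0],[0.006,-0.0585,0.002,0,0,0.552,0]]'
python3 -c "
from h import *
snap('side','s9');snap('wrist','w9')
to(*[bpos(97.3-a,.103,.001) for a in (60,64,68,72,76,80,84,88)])
"
```

```text
time: 8.75
ee_pos: [0.5013, 0.0256, 0.0929]
tcp_rot: [179.9, -0.1, 16.9]
wrist_force: [1.3, -4.8, -0.0]
opening: 0.0002
t 8.85 at [0.5012 0.0262 0.0928] [ 1.80e+02 -1.00e-01  1.71e+01] F [-0.5 -0.8  0.4]
[-0.0013, -0.0075, -0.0003, 0.0007, -0.002, 0.0768]
[-0.0016, -0.0148, -0.0003, 0.0006, -0.002, 0.1466]
[-0.0015, -0.022, -0.0003, 0.0006, -0.002, 0.2164]
[-0.0009, -0.0293, -0.0003, 0.0005, -0.0021, 0.2862]
[0.0003, -0.0365, -0.0003, 0.0004, -0.0021, 0.356]
[0.0019, -0.0436, -0.0003, 0.0004, -0.0021, 0.4258]
[0.004, -0.0506, -0.0003, 0.0003, -0.0021, 0.4957]
[0.0067, -0.0574, -0.0003, 0.0002, -0.0021, 0.5655]
```

View pics/w9.png

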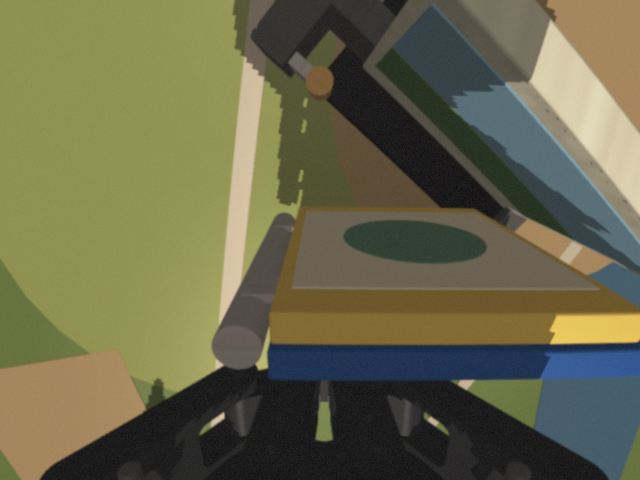

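Still flat together (yellow strip at row 328, blue at row 362, parallel), with the catch roller at (320,80) clear ahead. I'll continue to about 17° and then go slowly.

```bash
python3 -m creep '[[-0.001,-0.0075,0,0,0,0.077,0],[-0.0016,-0.015,0,0,0,0.147,0],[-0.0015,-0.022,0,0,0,0.216,0],[-0.001,-0.029,0,0,0,0.286,0],[0,-0.0365,0,0,0,0.356,0],[0.002,-0.0435,0,0,0,0.426,0],[0.002,-0.0435,0,0,0,0.426,0]]'
python3 -c "
from h import *
snap('wrist','w10')
to(*[bpos(a,.103,.000) for a in (15,13,11,9,7,5,3,1,0)])
"
```

```text
time: 9.55
ee_pos: [0.4904, 0.0683, 0.0921]
tcp_rot: [-180.0, -0.1, -7.2]
wrist_force: [0.6, -1.2, 1.0]
opening: 0.0004
t 9.6 at [0.4904 0.0682 0.092 ] [-180.    -0.    -7.1] F [-0.1 -0.4  0.3]
[-0.0008, -0.0054, -0.001, -0.0005, -0.0007, 0.0436]
[-0.0011, -0.009, -0.001, -0.0005, -0.0007, 0.0785]
[-0.0013, -0.0126, -0.001, -0.0005, -0.0007, 0.1134]
[-0.0014, -0.0163, -0.001, -0.0005, -0.0007, 0.1483]
[-0.0014, -0.0199, -0.001, -0.0005, -0.0007, 0.1832]
[-0.0012, -0.0235, -0.001, -0.0006, -0.0006, 0.2181]
[-0.0009, -0.0272, -0.001, -0.0006, -0.0006, 0.253]
[-0.0005, -0.0308, -0.001, -0.0006, -0.0006, 0.2879]
[-0.0002, -0.0326, -0.001, -0.0006, -0.0006, 0.3054]
```

View pics/w10.png

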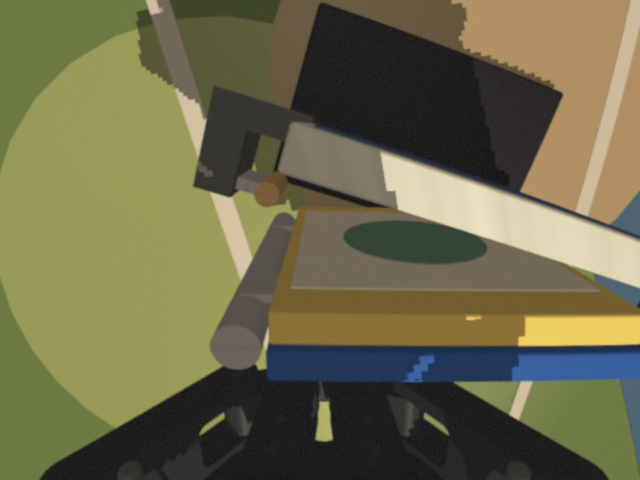

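The roller at (270,190) is just ahead of the barrel and everything lines up. I'll press on in small steps.

```bash
python3 -m creep '[[-0.0008,-0.0055,0,0,0,0.044,0],[-0.001,-0.009,0,0,0,0.078,0],[-0.0013,-0.0125,0,0,0,0.113,0],[-0.0014,-0.0145,0,0,0,0.13,0],[-0.0014,-0.0165,0,0,0,0.148,0],[-0.0014,-0.018,0,0,0,0.165,0]]'
python3 -c "
from h import *
to(*[bpos(a,.103,.000) for a in (9,7,6,5,4,3,2,1,0)])
"
```

```text
time: 10.2
ee_pos: [0.4909, 0.0844, 0.0918]
tcp_rot: [179.9, -0.0, -16.7]
wrist_force: [-3.0, -9.7, 2.7]
opening: -0.0
t 10.2 at [0.4909 0.0844 0.0918] [179.9  -0.  -16.7] F [-3.  -9.7  2.7]
[0.0, -0.0001, -0.0012, 0.0026, -0.0005, -0.0193]
[-0.0005, -0.0037, -0.0012, 0.0025, -0.0005, 0.0156]
[-0.0008, -0.0055, -0.0012, 0.0025, -0.0005, 0.0331]
[-0.001, -0.0073, -0.0012, 0.0025, -0.0006, 0.0505]
[-0.0011, -0.0091, -0.0012, 0.0025, -0.0006, 0.068]
[-0.0013, -0.0109, -0.0012, 0.0025, -0.0006, 0.0854]
[-0.0014, -0.0127, -0.0012, 0.0025, -0.0006, 0.1029]
[-0.0015, -0.0145, -0.0012, 0.0025, -0.0007, 0.1203]
[-0.0015, -0.0163, -0.0012, 0.0025, -0.0007, 0.1378]
```

```bash
python3 -m creep '[[-0.0002,-0.0015,0,0,0,0.012,0],[-0.0004,-0.003,0,0,0,0.024,0],[-0.0006,-0.0045,0,0,0,0.036,0],[-0.0006,-0.0045,0,0,0,0.036,0]]'
python3 -c "
from h import *
to(bpos(5,.103,0),bpos(2,.103,0),bpos(0,.103,0))"
```

```text
time: 10.6
ee_pos: [0.492, 0.0902, 0.0917]
tcp_rot: [-180.0, -0.0, -18.7]
wrist_force: [-0.1, -2.7, 1.6]
opening: -0.0002
t 10.6 at [0.492  0.0902 0.0917] [-180.    -0.   -18.7] F [-0.1 -2.7  1.6]
[-0.0004, -0.0014, -0.0013, -0.0001, -0.0003, 0.0151]
[-0.001, -0.0069, -0.0013, -0.0001, -0.0003, 0.0675]
[-0.0013, -0.0105, -0.0013, -0.0001, -0.0003, 0.1024]
```

The force dropped, so the barrel is over the roller. Following through to the stop.

```bash
python3 -m creep '[[-0.0003,-0.002,0,0,0,0.022,0],[-0.0006,-0.004,0,0,0,0.044,0],[-0.001,-0.006,0,0,0,0.066,0],[-0.001,-0.008,0,0,0,0.085,0],[-0.001,-0.008,0,0,0,0.085,0]]'
python3 -c "
from h import *
to(bpos(2,.103,0),bpos(0,.103,0))"
```

```text
time: 11.1
ee_pos: [0.493, 0.0978, 0.0914]
tcp_rot: [179.9, 0.0, -23.8]
wrist_force: [-3.2, -7.0, 2.6]
opening: -0.0
t 11.1 at [0.493  0.0978 0.0914] [179.9   0.  -23.8] F [-3.2 -7.   2.6]
[0.0006, 0.0007, -0.0016, 0.0023, 0.0003, -0.0215]
[-0.0, -0.0029, -0.0016, 0.0023, 0.0002, 0.0134]
```

```bash
python3 -m creep '[[0,-0.001,0,0,0,0.005,0],[0,-0.002,0,0,0,0.01,0],[0,-0.002,0,0,0,0.012,0]]'
python3 -c "
from h import *
to(bpos(2,.103,0),bpos(0,.103,0))
snap('wrist','w11')"
```

```text
time: 11.4
ee_pos: [0.4931, 0.0982, 0.0912]
tcp_rot: [179.7, 0.0, -24.6]
wrist_force: [-7.1, -15.3, 5.4]
opening: 0.0004
t 11.4 at [0.4931 0.0982 0.0912] [179.7   0.  -24.6] F [ -7.1 -15.3   5.4]
[0.0006, 0.001, -0.0018, 0.0055, 0.0004, -0.0342]
[0.0, -0.0026, -0.0018, 0.0055, 0.0004, 0.0007]
```

View pics/w11.png

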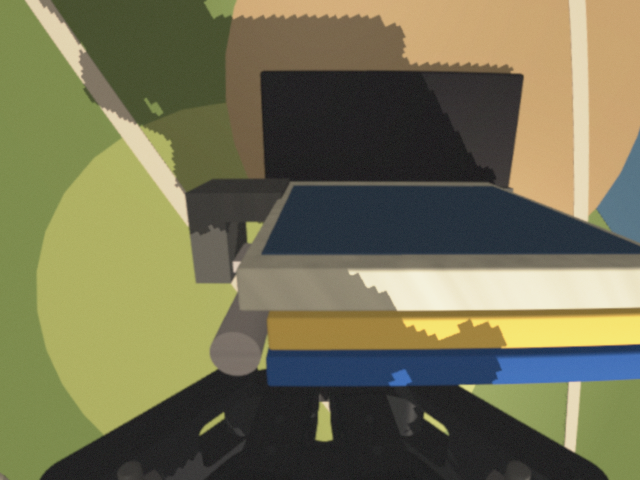

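It appears home: force is rising with almost no motion, so this is the solid stop. One more 1 mm press as a stiffness check, then back off and rise.

```bash
python3 -m creep '[[0,-0.001,0,0,0,0,0],[0,-0.001,0,0,0,0,0]]'; python3 -m creep '[[0,0.01,0,0,0,0,0],[0,0.04,0,0,0,0,0],[0,0.06,0,0,0,0,0],[0,0.06,-0.05,0,0,0,0],[0,0.06,-0.1,0,0,0,0],[0,0.06,-0.14,0,0,0,0],[0,0.06,-0.14,0,0,0,0],[0,0.06,-0.14,0,0,0,0]]'
python3 -c "
from h import *
to()
snap('side','s12');snap('wrist','w12')"
```

```text
time: 11.65
ee_pos: [0.4931, 0.0982, 0.0912]
tcp_rot: [179.6, 0.0, -24.6]
wrist_force: [-10.2, -21.7, 6.7]
opening: 0.0001
time: 12.45
ee_pos: [0.4705, 0.0468, 0.2322]
tcp_rot: [-179.9, -0.1, -24.4]
wrist_force: [-0.1, 0.1, -1.1]
opening: -0.0001
t 12.45 at [0.4705 0.0468 0.2322] [-1.799e+02 -1.000e-01 -2.440e+01] F [-0.1  0.1 -1.1]
```

View pics/w12.png

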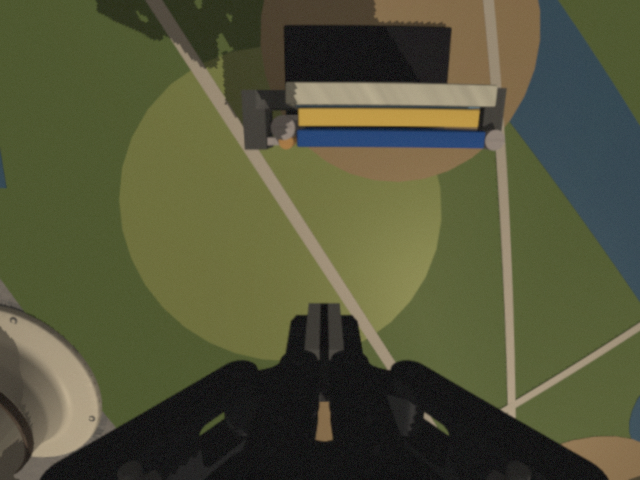

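View pics/s12.png

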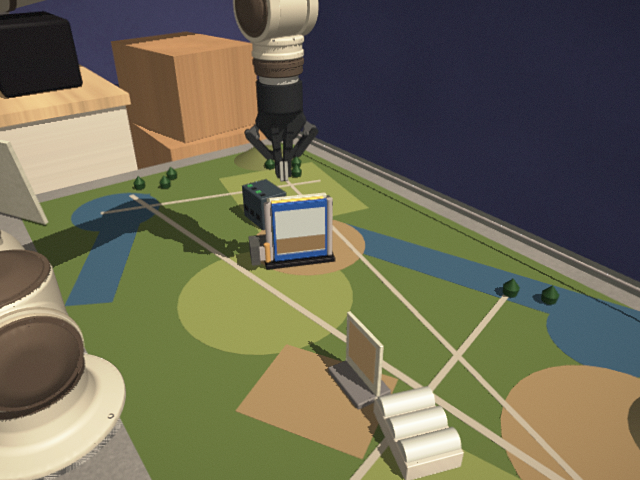

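Wrist view: white, yellow and blue are parallel (rows 95, 118, 138). The end barrel at (284,127) lies behind the roller at (287,142), and nothing is touched. I'll do a quick angle check.

```bash
python3 -c "
from h import *
im=cv2.imread('pics/w12.png');c=cam('wrist');h=cv2.cvtColor(im,cv2.COLOR_BGR2HSV);H,S,V=[h[...,i] for i in range(3)]
roi=np.zeros(H.shape,bool);roi[70:155,280:505]=1
for n,m in dict(yellow=(H>18)&(H<30)&(S>150)&(V>120),blue=(H>105)&(H<130)&(S>170)&(V>70),white=(S<70)&(V>130)).items():
    m=m&roi; pts=[]
    for u in range(310,470):
        r=np.where(m[:,u])[0]
        if len(r)>2: pts.append(onz(c,(u,np.median(r)),.15)[:2])
    vx,vy,x,y=cv2.fitLine(np.array(pts,np.float32),cv2.DIST_HUBER,0,1e-3,1e-3).ravel(); print(n,len(pts),np.degrees(np.arctan2(vy,vx))%180,x,y)
im0=cv2.imread('pics/side0.png').astype(int);i1=cv2.imread('pics/s12.png').astype(int);print('side diff card/hall',np.abs(im0-i1)[310:475,330:465].max(), 'module',np.abs(im0-i1)[180:228,243:262].mean())
"
```

```text
yellow 160 155.86742 0.5269838 0.1152686
blue 8 156.7853 0.5189733 0.108023874
white 160 155.44296 0.54216915 0.122522995
side diff card/hall 13 module 3.0694444444444446
```

```bash
python3 -c "
from h import *
im=cv2.imread('pics/w12.png');c=cam('wrist');h=cv2.cvtColor(im,cv2.COLOR_BGR2HSV);print(h[138,400])
m=(h[...,0]>100)&(h[...,0]<130)&(h[...,1]>150);pts=[]
for u in range(310,470):
    r=np.where(m[122:155,u])[0]+122
    if len(r)>2: pts.append(onz(c,(u,np.median(r)),.15)[:2])
v=cv2.fitLine(np.array(pts,np.float32),cv2.DIST_HUBER,0,1e-3,1e-3).ravel();print(len(pts),np.degrees(np.arctan2(v[1],v[0]))%180,v[2:])
print(((v[2:]-[.54217,.12252])@[-.416,-.909]))
print(bot.get_obs()['wrist_force'])
bot.job_done()
"
```

```text
[108 159 117]
160 155.18094 [0.53306067 0.10018074]
0.02409587077614071
[-0.70791306 -0.09533548 -0.18881419]
the job is handed in; nothing more can be done
```

The folding display is packed up and the job is handed in. The yellow leaf was folded flat onto the blue leaf while blue stood open at about 97°. The two were then swung together and pressed home over the roller catch.

- **Order and fold:** Pictures taken after the fold, before the final push, show yellow flat and parallel on blue. The barrel positions show no noticeable creep of the blue leaf.
- **Catch and press:** The push rose to about 10 N at the roller, then dropped as the barrel passed it. The leaf then met a solid stop, and an extra 1 mm command gave no motion. The peak reading was about 25 N, under the 40 N limit.
- **Shut check:** With the arm clear, fitted edge angles were white 155.4°, yellow 155.9° and blue 155.2°, so all three are parallel within about 0.5°. Blue measured 24 mm from the panel's middle plane, against a nominal 25 mm. The barrel sits behind the roller.
- **Bystanders:** The side pictures before and after show no visible change at the card stand, the hall or the controller box.
- **Time and disagreements:** The whole job took about 12.5 s.
  - At the stop, the tool sat 2.6 mm short of my computed shut position; I put this down to calibration error.
  - The first attempt to measure blue's angle found only 8 usable columns, because the colour mask was too strict. The redone mask found all 160 and gave the angle above.

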